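Swap the short tube in a sample kit for a long one from stock

ROBOT

A 6-joint arm with a two-finger parallel gripper is mounted at the origin on the work surface. World frame = base frame: x ahead of the robot, y to its left, z up, the work surface at z = 0. Lengths are in m, angles in rad, forces in N, time in s.
With the tool pointing down it reaches from about 0.25 to 0.725 m from the base axis. Payload 4 kg.
Tool frame: the origin (TCP) lies midway between the tips of the shut fingers; the grasp point (between the pads) lies 19 mm behind it; z points along the fingers, y is the line along which they close (so a half turn about z gives the same grasp; the last joint's range is limited). The gripper opens to 85 mm and grips with 20 to 120 N. Pads are 22 mm wide; open, the fingers measure 114 mm over their backs; the gripper's body (76 mm by 85 mm) begins 54 mm behind the grasp point. The pads swing forward as they close: fully open they stand 13 mm farther back than shut.
Start: joints at [-1.289, 0.241, 0.005, 1.335, 0, 1.571], TCP at [0.139, -0.48, 0.231] pointing down, gripper open.
Joint ranges: [-2.72, 2.72], [-1.05, 1.87], [-1.09, 1.28], [-1.99, 2.15], [-1.42, 1.44], [-3.14, 3.14]. Speed limits (rad/s): [2.79, 2.79, 3.14, 3.14, 3.14, 3.14].

INTERFACE

Orientations are given as a unit quaternion [x, y, z, w].
In Python, from workcell import bot gives the robot as it stands.
- The arm moves only by the tool move_arm, never from a script. Its argument "motion" is a list of rows, each an object of numbers: "x", "y", "z": the shift along the tool's x, y, z in cm; "yaw": the turn about the tool's z in degrees. A call has 1 to 20 rows; each row is the pose to reach, as a shift and turn from the pose commanded when the call began, along the tool's axes at that moment; what a row does not reach only later rows make up. A row lasts 1/8 s, in which the tool goes at most 62.5 mm and 10.7 degrees, less where a joint would pass 70% of its speed; a pose out of reach is approached as far as the arm can. A call with a gripper value outside its range is refused whole. "gripper" is the opening, from -1 (shut) to 1 (fully open), set as the call begins (left out, the last holds). The fingers move at their own pace and stop on an object; the grip force is fixed at half the most. Time passes only in rows, so rows that repeat a pose let the fingers close. It gives the time, the measured TCP pose, the force, the opening and the grip force at its end, in the units of the state.
- bot.get_obs(): the state, without advancing time (a new reading comes with each control period).
- bot.camera(name): name is "scene" or "top" or "wrist"; returns the picture (420x560x3 uint8, blue, green, red); there is no depth.
- bot.camera_model(name): a dict with "K" (3x3 intrinsics, pixels), "world_from_camera" (4x4, takes a point from camera to world coordinates). Camera axes: x right, y down, z forward; pixel columns grow to the right and rows downward; lengths in m; the calibration is good to about 2 mm. A picture is of the moment at which its call begins: read the wrist's pose just before it. camera_model takes no time and is no camera call; for the wrist camera it gives the pose at the moment of the call.
- bot.job_done(): hands the job in; it is judged then, once.
Trained networks look in the newest picture that a camera, given by its name, has taken for a name from the list of things; names that differ only in an ending like _2 or _b are one class to them, and where a whole thing is asked for, a point or a joint stands for the part that bears it (a point fixed in the world has none). Each returns a list of dicts, best first, with "score" (0 to 1); they miss things now and then, are a little off and sometimes report something else, mostly with a low value. They report only what shows in the picture. A call takes as long as a camera call. They do not tell look-alikes from the thing itself.
- bot.cut_out(camera, name): "mask" (420x560 bool, what is visible of it) and "centre" ([row, column] in pixels, amid what is visible of it).
The state is a dict: "clock": time; "joint_pos": joint angles; "joint_vel": joint speeds; "tau": joint torques, N m; "eef_pos": TCP position; "tool_rot": TCP orientation; "ft_force": force on the tool from outside, world axes, zero at the start; "ft_torque": the same for the moment, N m; "grip_width": finger opening in m; "grasp_force": force on a finger pad.
Only numpy, scipy, OpenCV 4.12 (cv2) and the standard library are available. Lean on these libraries where they do the work, as an engineer would, in place of code of your own. Each camera call takes 0.05 s, during which the arm holds its last target. There are 200 camera calls.

TASK

The kit cradle (ivory, with the request card clipped to its flat ledge) should hold three long sample tubes, but one of them is a short tube. Take the short tube out and lay it in the steel dish, then lay the long tube from the white stock cradle in the kit notch that was freed, lying along the notch like its neighbours. Set both tubes down rather than dropping them, and leave the other two kit tubes where they are.

Things in the scene. Friction and masses are not known exactly. Their poses are not given: they have to be found in the camera images.
- kit: Ivory kit cradle, fixed, 200 mm wide (y), x from -65 to 125 mm; a card lies on its 8 mm high base at the +x end. Origin on the table. Two rails, 7 mm thick, at x = -30 and 30 mm, have three V notches (along x, at y = -65, 0, 65 mm; 40 mm wide, bottoms 32, tops 46 mm up). Tubes lie in them, middle at x = 0; off-centre ones roll in. Between the rails fingers can go down to 8 mm above the table.
- short_tube_center (a point): The wrong tube, in any one of the kit's three notches: a capped, labelled short tube, 95 mm long and 13 mm thick (the cap, its last 11 mm at the +x end, 16 mm thick), about 15 g, lying level. This point is the middle of its length, on its axis, 40 mm above the table in a notch; x runs along the tube.
- spare_tube_center (a point): The stock long tube: 130 mm long, 16 mm thick (the cap, its last 18 mm at the +x end, 18 mm thick), 22 g, lying level. Point: mid-length, on its axis, 42 mm above the table in a notch; x along the tube. It lies in any notch of the white stock cradle (no card, thick side lips 18 mm high, notches and heights as the kit's), with short tubes in the other two. Kit and stock stand either side of the dish, either way round.
- kit_tube_a_center (a point): One of the two right tubes in the kit, to be left alone: a long tube exactly like the stock one (130 mm long, 16 mm thick), in a notch. This point is the middle of its length, on its axis, 42 mm above the table; x runs along the tube.
- kit_tube_b_center (a point): The other right tube in the kit, to be left alone: a long tube exactly like the stock one (130 mm long, 16 mm thick), in a notch. This point is the middle of its length, on its axis, 42 mm above the table; x runs along the tube.
- dish: An open steel dish, fixed to the table: 150 mm (x) by 120 mm (y), 22 mm high, walls and floor 3 mm thick, with five low ribs along x on its floor (3 mm high, tops 6 mm above the table). Origin: centre of the underside, at table height.
Mind the look-alikes: they are no part of the job. Of the things like the dish, leave any that is blue; of the rest the larger one is meant.

How it is judged:
At the end, for the whole second after the job is handed in: Short tube at rest in the dish, its middle under 25 mm high. Stock long tube at rest in the freed kit notch: middle within 20 mm along and 12 mm across it, 34-50 mm high, within 10 degrees. The other kit tubes likewise in their notches, within 15 mm of their start (x of short_tube_center in the frame of dish between -0.072 and 0.072 m and y of short_tube_center in the frame of dish between -0.057 and 0.057 m and height (world z) of short_tube_center below 0.025 m and linear speed of each of short_tube, spare_tube below 0.03 m/s and x of spare_tube_center in the frame of kit between -0.02 and 0.02 m and z of spare_tube_center in the frame of kit between 0.034 and 0.05 m and (y of spare_tube_center in the frame of kit between -0.077 and -0.053 m or y of spare_tube_center in the frame of kit between -0.012 and 0.012 m or y of spare_tube_center in the frame of kit between 0.053 and 0.077 m) and angle between the x axis of each of spare_tube_center, kit_tube_a_center, kit_tube_b_center and the x axis of kit, either way round below 0.175 rad and x of kit_tube_a_center in the frame of kit between -0.02 and 0.02 m and z of kit_tube_a_center in the frame of kit between 0.034 and 0.05 m and (y of kit_tube_a_center in the frame of kit between -0.077 and -0.053 m or y of kit_tube_a_center in the frame of kit between -0.012 and 0.012 m or y of kit_tube_a_center in the frame of kit between 0.053 and 0.077 m) and distance of each of kit_tube_a_center, kit_tube_b_center from where it was at the start of the episode below 0.015 m and x of kit_tube_b_center in the frame of kit between -0.02 and 0.02 m and z of kit_tube_b_center in the frame of kit between 0.034 and 0.05 m and (y of kit_tube_b_center in the frame of kit between -0.077 and -0.053 m or y of kit_tube_b_center in the frame of kit between -0.012 and 0.012 m or y of kit_tube_b_center in the frame of kit between 0.053 and 0.077 m)); the robot touches nothing.
It fails at once if the short tube is dropped (falls free of the fingers at over 0.9 m/s, a fall of about 40 mm) (contact force between short_tube and the fingers below 0.01 N and linear speed of short_tube above 0.9 m/s).
It fails at once if the long stock tube is dropped (falls free of the fingers at over 0.9 m/s, a fall of about 40 mm) (contact force between spare_tube and the fingers below 0.01 N and linear speed of spare_tube above 0.9 m/s).
It also fails if it takes over 56 s, if anything falls off the work surface, if the arm or the gripper's body presses on something with over 40 N, if the wrist force passes 120 N, or if a joint passes its speed limit or range.

## Working session

There is one attempt and no reset: what is moved stays moved. The work goes in short steps, Python scripts to look and compute and a tool call to move; the robot and the scene stay as the last step left them, time stands still between calls to the robot, and variables do not carry over. Pictures are saved under pics/ and viewed, at most 10 in all, crops included, and the job is handed in when it is done.

Besides the shell and the picture viewer there is one more tool, called by a JSON object that holds its "fn" and its "kwargs". move_arm: Moves the arm, as the interface text tells. Its arguments: {"type":"object","properties":{"motion":{"type":"array"},"gripper":{"type":"number"}},"required":["motion"]}

```bash
mkdir -p pics
python3 - <<'E'
from workcell import bot
import cv2, numpy as np
o=bot.get_obs(); print(o['clock'],o['eef_pos'],o['tool_rot'])
for c in ['top','scene']:
    im=bot.camera(c); cv2.imwrite(f'pics/{c}0.png',im)
    M=bot.camera_model(c); print(c,M['K'].tolist() if hasattr(M['K'],'tolist') else M['K'],np.round(M['world_from_camera'],4).tolist())
    for n in ['kit','short_tube_center','spare_tube_center','dish']:
        for d in bot.cut_out(c,n): 
            m=np.array(d['mask'],np.uint8); print(c,n,round(d['score'],2),np.round(d['centre']),m.sum(),cv2.minAreaRect(cv2.findNonZero(m)) if m.any() else None)
E
```

```text
0.0 [ 0.13885454 -0.47967194  0.23040143] [ 9.90090124e-01  1.40429485e-01 -1.64873400e-04 -1.03911008e-03]
top [[413.9434870099552, 0.0, 283.8372341421968], [0.0, 413.9434870099552, 207.56837688822256], [0.0, 0.0, 1.0]] [[0.0594, -0.9754, 0.2124, 0.2277], [-0.9982, -0.0588, 0.0091, -0.0237], [0.0036, -0.2125, -0.9771, 1.1131], [0.0, 0.0, 0.0, 1.0]]
top kit 0.79 [194. 380.] 4133 ((380.588623046875, 197.8042755126953), (67.68073272705078, 77.51960754394531), 87.79740142822266)
top short_tube_center 0.65 [203. 406.] 176 ((407.1531982421875, 203.93002319335938), (34.55224609375, 5.2911458015441895), 83.8844985961914)
top spare_tube_center 0.74 [182. 197.] 293 ((198.51722717285156, 180.48153686523438), (47.11281967163086, 6.353092193603516), 87.95458984375)
top dish 0.68 [266. 182.] 2693 ((182.239990234375, 265.67999267578125), (47.532928466796875, 60.663570404052734), 13.671307563781738)
top dish 0.6 [186. 272.] 2374 ((271.46148681640625, 185.88783264160156), (44.455074310302734, 55.33976745605469), 1.5911402702331543)
scene [[452.8046012711491, 0.0, 280.7901904198362], [0.0, 452.804601
[... 241 characters left out ...]
175781), (96.87362670898438, 111.72286987304688), 45.0)
scene short_tube_center 0.69 [315. 168.] 380 ((168.00001525878906, 318.0), (49.497474670410156, 8.485280990600586), 45.0)
scene spare_tube_center 0.79 [162. 384.] 422 ((384.71392822265625, 161.985107421875), (57.799861907958984, 8.127760887145996), 30.529706954956055)
scene dish 0.82 [112. 320.] 2549 ((319.2500305175781, 110.25), (65.76092529296875, 46.66904067993164), 45.0)
scene dish 0.81 [226. 325.] 3900 ((324.13702392578125, 221.145263671875), (75.02643585205078, 57.74015808105469), 40.971736907958984)
scene dish 0.7 [172. 267.] 1811 ((264.3902893066406, 171.98780822753906), (51.69351577758789, 39.98048400878906), 51.34019470214844)
```

Run:
```python
import cv2
a=cv2.imread('pics/top0.png')
cv2.imwrite('pics/top0c.png',cv2.resize(a[110:330,140:440],None,fx=2.66,fy=2.66,interpolation=cv2.INTER_CUBIC))
```

```text
(no output)
```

View pics/top0c.png

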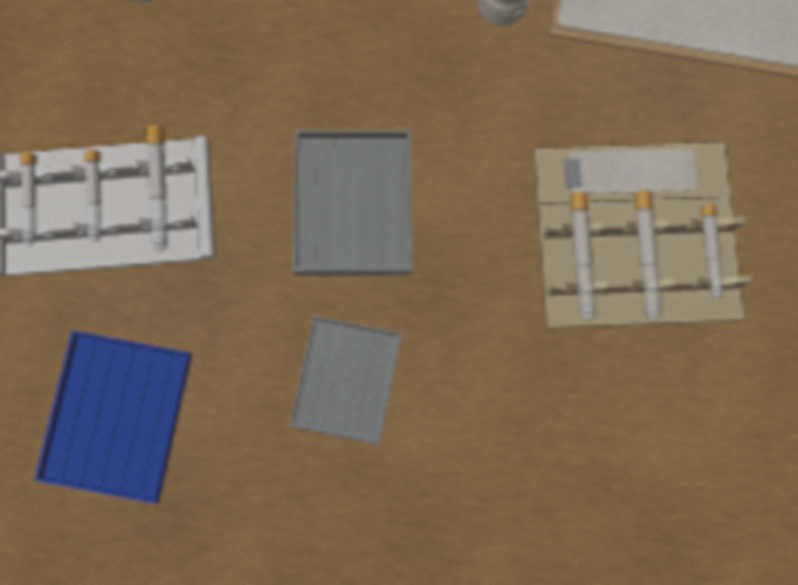

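View pics/scene0.png

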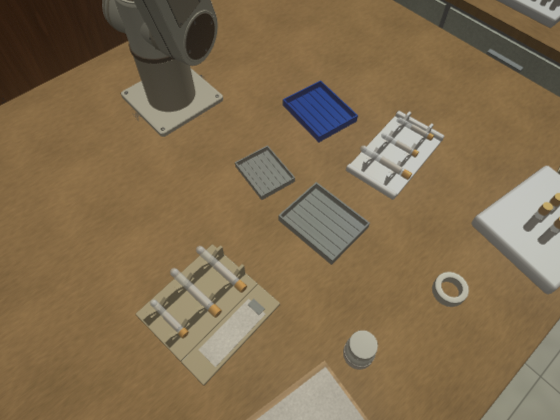

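The top view shows, in full-image pixels:
- **Kit:** on the right, with the card at its top. Its short tube is in the right-most notch at about (407, 204).
- **Stock cradle:** on the left, with its long tube in the right-most notch at about (199, 181).
- **Target dish:** the larger grey one, at about (273, 185). The small grey dish and the blue one are decoys.

The scene view agrees: short tube at (168, 315), spare at (385, 162), dish at (325, 222).

```bash
cat > h.py <<'E'
from workcell import bot
import cv2, numpy as np
def ray(M,px,z):
    T=np.array(M['world_from_camera']);px=np.atleast_2d(np.asarray(px,float))
    d=np.c_[px,np.ones(len(px))]@np.linalg.inv(np.array(M['K'])).T@T[:3,:3].T
    o=T[:3,3]; return (o+d*((z-o[2])/d[:,2])[:,None])[:,:2]
def axis(M,mask,z):
    ys,xs=np.nonzero(mask); P=ray(M,np.c_[xs,ys],z); c=P.mean(0)
    v=np.linalg.svd(P-c,full_matrices=False)[2][0]; v=v*np.sign(v[0])
    t=(P-c)@v; a,b=np.percentile(t,[.5,99.5]); n=np.array([-v[1],v[0]]); s=(P-c)@n
    s=(s.min()+s.max())/2*0+np.median(s)
    return c+v*(a+b)/2+n*s, np.degrees(np.arctan2(v[1],v[0])), b-a
def tool():
    o=bot.get_obs(); x,y,z,w=o['tool_rot']
    return o['eef_pos'],np.degrees(np.arctan2(2*(x*y+z*w),1-2*(y*y+z*z))),o
def go(p,z,yaw):
    e,a,_=tool(); r=np.radians(a); dx,dy=p[0]-e[0],p[1]-e[1]
    print('tool cm x %.2f y %.2f z %.2f yaw(cw+) %.1f'%(100*(dx*np.cos(r)+dy*np.sin(r)),100*(dx*np.sin(r)-dy*np.cos(r)),100*(e[2]-z),-((yaw-a+90)%180-90)))
E
python3 - <<'E'
from h import *
print(tool()[:2])
for c in ['top','scene']:
    bot.camera(c); M=bot.camera_model(c)
    for n,z in [('short_tube_center',.04),('spare_tube_center',.042),('kit_tube_a_center',.042)]:
        for d in bot.cut_out(c,n): print(c,n,round(d['score'],2),*[np.round(q,4) for q in axis(M,d['mask'],z)],np.round(d['centre']))
    for n in ['dish','kit']:
        for d in bot.cut_out(c,n):
            m=np.array(d['mask'],np.uint8); b=cv2.boxPoints(cv2.minAreaRect(cv2.findNonZero(m)))
            ys,xs=np.nonzero(m)
            print(c,n,round(d['score'],2),np.round(ray(M,np.c_[xs,ys],.008).mean(0),4),np.round(ray(M,b,.008),3).tolist())
E
```

```text
(array([ 0.13902175, -0.48024265,  0.23124781]), np.float64(16.142895324416266))
top short_tube_center 0.65 [ 0.4921 -0.3404] 5.2699 0.0847 [198. 407.]
top spare_tube_center 0.72 [0.522  0.2188] 8.2803 0.1252 [180. 197.]
top kit_tube_a_center 0.54 [ 0.4834 -0.276 ] 5.903 0.1268 [201. 381.]
top dish 0.73 [0.5279 0.0235] [[0.601, 0.09], [0.609, -0.031], [0.454, -0.039], [0.447, 0.078]]
top dish 0.59 [0.3438 0.0183] [[0.292, 0.073], [0.411, 0.057], [0.397, -0.036], [0.279, -0.019]]
top dish 0.59 [0.2925 0.2459] [[0.227, 0.318], [0.383, 0.301], [0.362, 0.174], [0.207, 0.194]]
top kit 0.78 [ 0.5144 -0.2726] [[0.598, -0.163], [0.619, -0.381], [0.427, -0.386], [0.406, -0.176]]
scene short_tube_center 0.27 [ 0.4823 -0.2799] 5.3406 0.1285 [293. 192.]
scene spare_tube_center 0.7 [0.5224 0.2141] 7.491 0.1255 [162. 384.]
scene kit_tube_a_center 0.78 [ 0.4847 -0.2799] 5.3679 0.1278 [294. 198.]
scene dish 0.78 [0.5272 0.0192] [[0.453, -0.052], [0.421, 0.085], [0.598, 0.091], [0.618, -0.038]]
scene dish 0.78 [0.2934 0.2407] [[0.209, 0.183], [0.178, 0.328], [0.374, 0.297], [0.392, 0.164]]
scene dish 0.69 [0.3437 0.0131] [[0.276, -0.027], [0.272, 0.081], [0.409, 0.052], [0.407, -0.049]]
scene kit 0.96 [ 0.5256 -0.2829] [[0.431, -0.389], [0.397, -0.176], [0.605, -0.169], [0.617, -0.366]]
```

Run:
```python
from h import *
go([.490,-.342],.15,5.5)
```

```text
tool cm x 37.56 y -3.52 z 8.13 yaw(cw+) 10.6
```

{"fn": "move_arm", "kwargs": {"motion": [{"x":5,"y":-0.5,"z":1,"yaw":2},{"x":10,"y":-1,"z":2,"yaw":4},{"x":15,"y":-1.5,"z":3,"yaw":6},{"x":20,"y":-2,"z":4,"yaw":8},{"x":25,"y":-2.5,"z":5,"yaw":9},{"x":30,"y":-3,"z":6.5,"yaw":10},{"x":35,"y":-3.3,"z":7.5,"yaw":10.6},{"x":37.6,"y":-3.5,"z":8,"yaw":10.6},{"x":37.6,"y":-3.5,"z":8,"yaw":10.6},{"x":37.6,"y":-3.5,"z":8,"yaw":10.6}], "gripper": -0.1}}

```text
clock: 2.35
eef_pos: [0.4896, -0.3426, 0.1515]
tool_rot: [0.999, 0.048, -0.0, 0.0]
ft_force: [0.1, 0.5, -0.6]
grip_width: 0.0382
grasp_force: 0.0
```

Run:
```python
from h import *
e,a,o=tool(); print(o['clock'],e,a,o['grip_width'])
M=bot.camera_model('wrist'); im=bot.camera('wrist'); cv2.imwrite('pics/w1.png',im)
for n,z in [('short_tube_center',.04),('kit_tube_a_center',.042)]:
    for d in bot.cut_out('wrist',n): print(n,round(d['score'],2),*[np.round(q,4) for q in axis(M,d['mask'],z)],np.round(d['centre']))
go([.490,-.342],.026,5.5)
```

```text
2.35 [ 0.48960603 -0.34257726  0.15148532] 5.500058284613503 0.03816794589391867
short_tube_center 0.79 [ 0.4886 -0.3413] 5.4638 0.0943 [202. 281.]
kit_tube_a_center 0.64 [ 0.4818 -0.2768] 5.2689 0.1268 [199. 202.]
tool cm x 0.07 y -0.10 z 12.59 yaw(cw+) -0.1
```

View pics/w1.png

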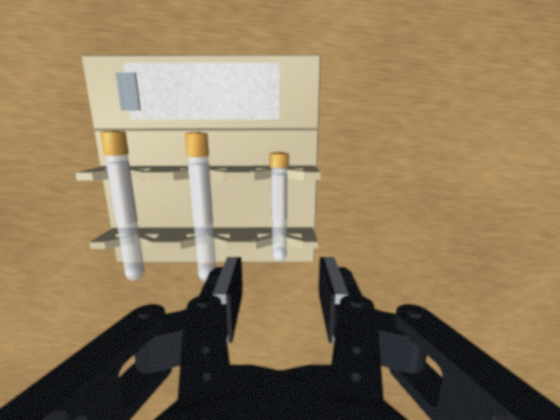

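The wrist view shows the short tube at pixel (281, 205), centred between the fingers. The long neighbours are at (204, 205) and (125, 205), clear of the fingers. I'll go down and grip.

{"fn": "move_arm", "kwargs": {"motion": [{"x":-0.1,"y":-0.13,"z":4},{"x":-0.1,"y":-0.13,"z":8},{"x":-0.1,"y":-0.13,"z":10.5},{"x":-0.1,"y":-0.13,"z":12},{"x":-0.1,"y":-0.13,"z":12.5},{"x":-0.1,"y":-0.13,"z":12.5},{"x":-0.1,"y":-0.13,"z":12.5}]}}

```text
invalid input at $.motion[0]: expected keys x, y, z, yaw
```

{"fn": "move_arm", "kwargs": {"motion": [{"z":0},{"z":0},{"z":0},{"z":0},{"z":0},{"z":0}], "gripper": -1}}

```text
invalid input at $.motion[0]: expected keys x, y, z, yaw
```

{"fn": "move_arm", "kwargs": {"motion": [{"x":-0.1,"y":-0.13,"z":4,"yaw":0},{"x":-0.1,"y":-0.13,"z":8,"yaw":0},{"x":-0.1,"y":-0.13,"z":10.5,"yaw":0},{"x":-0.1,"y":-0.13,"z":12,"yaw":0},{"x":-0.1,"y":-0.13,"z":12.5,"yaw":0},{"x":-0.1,"y":-0.13,"z":12.5,"yaw":0},{"x":-0.1,"y":-0.13,"z":12.5,"yaw":0}]}}

```text
clock: 3.38
eef_pos: [0.4902, -0.3416, 0.0276]
tool_rot: [0.999, 0.048, 0.001, 0.001]
ft_force: [-0.1, -0.1, 0.1]
grip_width: 0.0388
grasp_force: 0.0
```

{"fn": "move_arm", "kwargs": {"motion": [{"x":0,"y":0,"z":0,"yaw":0},{"x":0,"y":0,"z":0,"yaw":0},{"x":0,"y":0,"z":0,"yaw":0},{"x":0,"y":0,"z":0,"yaw":0},{"x":0,"y":0,"z":0,"yaw":0}], "gripper": -1}}

```text
clock: 4.0
eef_pos: [0.4899, -0.3415, 0.0272]
tool_rot: [0.999, 0.048, 0.001, 0.001]
ft_force: [-1.0, -1.5, 6.1]
grip_width: 0.0106
grasp_force: 58.8
```

{"fn": "move_arm", "kwargs": {"motion": [{"x":0,"y":0,"z":-1,"yaw":0},{"x":0,"y":0,"z":-3,"yaw":0},{"x":0,"y":0,"z":-6,"yaw":0},{"x":0,"y":0,"z":-9,"yaw":0},{"x":0,"y":0,"z":-11,"yaw":0},{"x":0,"y":0,"z":-11,"yaw":0}]}}

```text
clock: 4.75
eef_pos: [0.4903, -0.3412, 0.1381]
tool_rot: [0.999, 0.048, 0.001, 0.001]
ft_force: [0.4, -0.7, -0.3]
grip_width: 0.0105
grasp_force: 58.5
```

Run:
```python
from h import *
e,a,o=tool(); print(o['clock'],e,a,o['grip_width'],o['grasp_force'])
im=bot.camera('scene'); w=bot.camera('wrist'); t=bot.camera('top')
cv2.imwrite('pics/l1.png',np.hstack([cv2.resize(im[180:380,90:330],(480,400)),cv2.resize(w,(320,240))[:].repeat(1,0) if 0 else cv2.copyMakeBorder(cv2.resize(w,(320,240)),0,160,0,0,0)]))
M=bot.camera_model('top')
for d in bot.cut_out('top','dish'):
    m=np.array(d['mask'],np.uint8); ys,xs=np.nonzero(m); P=ray(M,np.c_[xs,ys],.012).astype(np.float32)*1000
    print(round(d['score'],2),cv2.minAreaRect(P))
go([.527,.021],.12,5.5)
```

```text
4.75 [ 0.4902758  -0.34124413  0.13807955] 5.556829057827827 0.010476632101094167 58.52783381938934
0.97 ((528.1707153320312, 23.314083099365234), (151.17015075683594, 121.80965423583984), 3.476407766342163)
0.95 ((344.1171569824219, 18.14291763305664), (89.5700912475586, 113.18898010253906), 82.02334594726562)
0.85 ((293.9836120605469, 244.9283447265625), (125.15289306640625, 151.38858032226562), 82.81501007080078)
tool cm x 7.33 y -35.58 z 1.47 yaw(cw+) 0.0
```

View pics/l1.png

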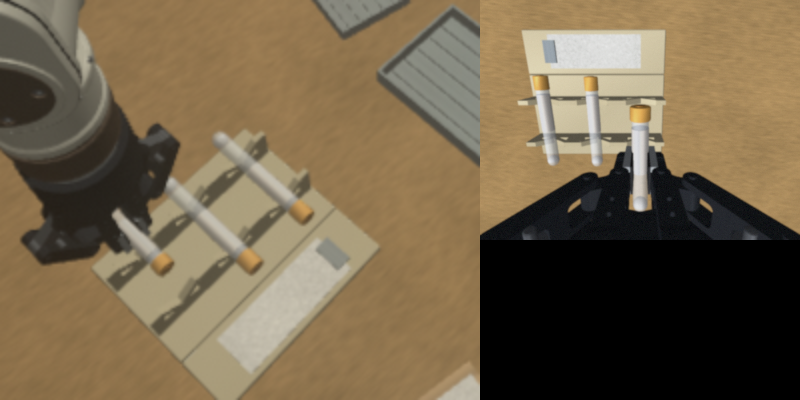

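The short tube is held level in the fingers at wrist pixel (640, 155), and its kit notch is empty with the neighbours unmoved. Next I'll carry it to the dish.

{"fn": "move_arm", "kwargs": {"motion": [{"x":0.6,"y":-3,"z":0,"yaw":0.5},{"x":1.6,"y":-8,"z":0,"yaw":1},{"x":2.7,"y":-13,"z":0,"yaw":2},{"x":3.8,"y":-18,"z":0,"yaw":2},{"x":4.9,"y":-23,"z":0.5,"yaw":2},{"x":5.9,"y":-28,"z":1.5,"yaw":2},{"x":6.8,"y":-33,"z":3,"yaw":2},{"x":7.3,"y":-35.1,"z":5,"yaw":2},{"x":7.3,"y":-35.6,"z":7,"yaw":2},{"x":7.3,"y":-35.6,"z":8,"yaw":2},{"x":7.3,"y":-35.6,"z":8,"yaw":2},{"x":7.3,"y":-35.6,"z":8,"yaw":2}]}}

```text
clock: 6.45
eef_pos: [0.5281, 0.0199, 0.0568]
tool_rot: [1.0, 0.03, 0.0, 0.0]
ft_force: [0.7, 0.1, 0.3]
grip_width: 0.0107
grasp_force: 58.6
```

Run:
```python
from h import *
e,a,o=tool(); print(o['clock'],e,a,o['grip_width'],o['grasp_force'])
M=bot.camera_model('wrist'); w=bot.camera('wrist')
for d in bot.cut_out('wrist','dish'):
    m=np.array(d['mask'],np.uint8); ys,xs=np.nonzero(m); P=ray(M,np.c_[xs,ys],.015).astype(np.float32)*1000
    print(round(d['score'],2),cv2.minAreaRect(P))
go([.528,.022],.010,3.5)
```

```text
6.45 [0.52808019 0.01991727 0.05679827] 3.4875428680453036 0.010698942868733108 58.586581349372864
tool cm x -0.02 y -0.20 z 4.71 yaw(cw+) -0.0
```

{"fn": "move_arm", "kwargs": {"motion": [{"x":0,"y":-0.2,"z":2,"yaw":0},{"x":0,"y":-0.2,"z":3.5,"yaw":0},{"x":0,"y":-0.2,"z":4.3,"yaw":0},{"x":0,"y":-0.2,"z":4.6,"yaw":0},{"x":0,"y":-0.2,"z":4.6,"yaw":0},{"x":0,"y":-0.2,"z":4.6,"yaw":0}]}}

```text
clock: 7.3
eef_pos: [0.528, 0.0225, 0.0108]
tool_rot: [1.0, 0.031, 0.0, -0.0]
ft_force: [0.4, 0.1, -0.4]
grip_width: 0.0109
grasp_force: 58.6
```

{"fn": "move_arm", "kwargs": {"motion": [{"x":0,"y":0,"z":0,"yaw":0},{"x":0,"y":0,"z":0,"yaw":0},{"x":0,"y":0,"z":0,"yaw":0},{"x":0,"y":0,"z":0,"yaw":0},{"x":0,"y":0,"z":-2,"yaw":0},{"x":0,"y":0,"z":-5,"yaw":0},{"x":0,"y":0,"z":-9,"yaw":0},{"x":0,"y":0,"z":-12,"yaw":0},{"x":0,"y":0,"z":-12,"yaw":0}], "gripper": -0.3}}

```text
clock: 8.43
eef_pos: [0.5296, 0.0226, 0.1331]
tool_rot: [1.0, 0.031, 0.003, -0.0]
ft_force: [-0.3, -0.1, -0.6]
grip_width: 0.03
grasp_force: 0.0
```

Run:
```python
from h import *
e,a,o=tool(); print(o['clock'],e,a,o['grip_width'])
for c in ['top','wrist','scene']:
    M=bot.camera_model(c); im=bot.camera(c); cv2.imwrite(f'pics/{c}2.png',im)
    for n,z in [('short_tube_center',.013),('spare_tube_center',.042)]:
        for d in bot.cut_out(c,n): print(c,n,round(d['score'],2),*[np.round(q,4) for q in axis(M,d['mask'],z)],np.round(d['centre']))
go([.522,.216],.13,8)
```

```text
8.425 [0.52964139 0.02256849 0.13314642] 3.5445707609288943 0.029971615078790943
top spare_tube_center 0.59 [0.5227 0.22  ] 8.1459 0.1297 [180. 198.]
wrist short_tube_center 0.63 [0.527  0.0222] 3.4909 0.0937 [199. 282.]
wrist spare_tube_center 0.91 [0.5191 0.2168] 6.2542 0.1274 [209.  27.]
scene short_tube_center 0.74 [0.529  0.0192] 3.1976 0.0942 [220. 325.]
scene spare_tube_center 0.67 [0.5217 0.2145] 8.2141 0.1269 [163. 383.]
tool cm x 0.70 y -19.35 z -0.05 yaw(cw+) -4.5
```

View pics/wrist2.png

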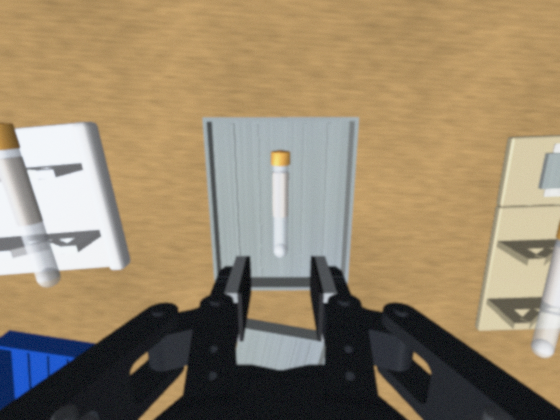

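The short tube lies flat in the middle of the grey dish, at pixel (280, 205). I'll move over the stock tube and measure again from there.

{"fn": "move_arm", "kwargs": {"motion": [{"x":0.1,"y":-3,"z":0,"yaw":-1},{"x":0.2,"y":-8,"z":-0.5,"yaw":-2},{"x":0.4,"y":-13,"z":-1,"yaw":-3},{"x":0.6,"y":-17,"z":-1,"yaw":-4},{"x":0.6,"y":-19.3,"z":-1,"yaw":-4.5},{"x":0.6,"y":-19.3,"z":-1,"yaw":-4.5},{"x":0.6,"y":-19.3,"z":-1,"yaw":-4.5},{"x":0.6,"y":-19.3,"z":-1,"yaw":-4.5}], "gripper": -0.1}}

```text
clock: 9.88
eef_pos: [0.5384, 0.1438, 0.1402]
tool_rot: [0.993, 0.117, -0.004, -0.024]
ft_force: [-0.1, -0.1, -0.4]
grip_width: 0.0384
grasp_force: 0.0
```

Run:
```python
from h import *
e,a,o=tool(); print(o['clock'],e,a,o['grip_width'])
M=bot.camera_model('wrist'); im=bot.camera('wrist'); cv2.imwrite('pics/w3.png',im)
for d in bot.cut_out('wrist','spare_tube_center'):
    p,an,L=axis(M,d['mask'],.042); print(round(d['score'],2),p,an,L,d['centre']); go(p,.029,an)
```

```text
9.875 [0.5384058  0.14380444 0.1401982 ] 13.489236105096309 0.03843731589378878
0.87 [0.51953037 0.2178946 ] 8.261435336784707 0.1289159551718485 [200.5, 191.1]
tool cm x -0.11 y -7.64 z 11.13 yaw(cw+) 5.2
```

View pics/w3.png

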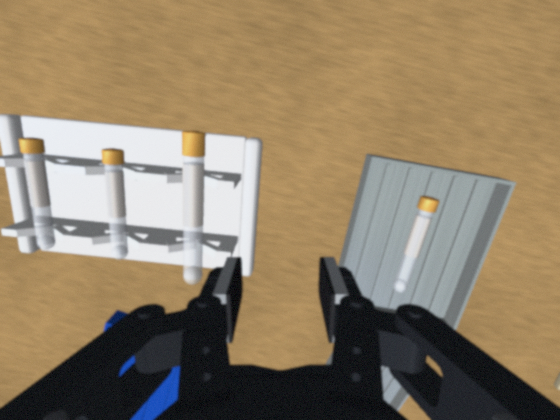

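The stock long tube is at pixel (193, 205), but the arm stopped short at y=0.144 and its yaw drifted. I'll check the joints.

Run:
```python
from h import *
o=bot.get_obs(); print(np.round(o['joint_pos'],3),np.round(o['joint_vel'],3),o['tool_rot'],o['ft_force'])
```

```text
[ 2.340e-01  4.080e-01 -1.000e-03  1.164e+00  4.900e-02  3.141e+00] [-0.001 -0.001 -0.001  0.    -0.003 -0.003] [ 0.99278788  0.11736997 -0.00412198 -0.02407327] [-0.90264542  0.04979999 -0.11147542]
```

Joint 6 is at its limit, so the grasp needs the equivalent half-turned hand. I'll turn by about -175 degrees while shifting over the tube.

{"fn": "move_arm", "kwargs": {"motion": [{"x":0,"y":0,"z":0,"yaw":-10},{"x":0,"y":0,"z":0,"yaw":-20},{"x":0,"y":-0.5,"z":0,"yaw":-30},{"x":0,"y":-1,"z":0,"yaw":-40},{"x":0,"y":-1.5,"z":0,"yaw":-50},{"x":0,"y":-2,"z":0,"yaw":-60},{"x":0,"y":-2.5,"z":0,"yaw":-70},{"x":0,"y":-3,"z":0,"yaw":-80},{"x":0,"y":-3.5,"z":0,"yaw":-90},{"x":0,"y":-4,"z":0,"yaw":-100},{"x":0,"y":-4.5,"z":0,"yaw":-110},{"x":0,"y":-5,"z":0,"yaw":-120},{"x":0,"y":-5.5,"z":0,"yaw":-130},{"x":0,"y":-6,"z":0,"yaw":-140},{"x":0,"y":-6.5,"z":0,"yaw":-150},{"x":0,"y":-7,"z":0,"yaw":-160},{"x":0,"y":-7.6,"z":0,"yaw":-170},{"x":0,"y":-7.6,"z":0,"yaw":-175},{"x":0,"y":-7.6,"z":0,"yaw":-175},{"x":0,"y":-7.6,"z":0,"yaw":-175}]}}

```text
clock: 12.48
eef_pos: [0.5208, 0.2176, 0.1441]
tool_rot: [-0.073, 0.997, 0.024, -0.005]
ft_force: [0.0, 0.5, -0.4]
grip_width: 0.0385
grasp_force: 0.0
```

Run:
```python
from h import *
e,a,o=tool(); print(o['clock'],e,a,o['grip_width'],o['tool_rot'],np.round(o['joint_pos'],2))
M=bot.camera_model('wrist'); im=bot.camera('wrist'); cv2.imwrite('pics/w4.png',im)
for d in bot.cut_out('wrist','spare_tube_center'):
    p,an,L=axis(M,d['mask'],.042); print(round(d['score'],2),p,an,L,d['centre']); go(p,.029,an)
```

```text
12.475 [0.52079559 0.21763486 0.14409898] -171.57575772815682 0.03849919027499309 [-0.0733484   0.99700751  0.02388859 -0.0050368 ] [0.37 0.41 0.02 1.17 0.05 0.22]
0.73 [0.52137991 0.21898427] 8.36645829185278 0.13091723170253503 [209.5, 272.2]
tool cm x -0.08 y 0.12 z 11.51 yaw(cw+) 0.1
```

```bash
cat >> h.py <<'E'
from scipy.spatial.transform import Rotation as Rn
def go3(p,yaw,back=.013):
    "moves so that point p lies `back` behind the TCP on the tool axis"
    _,a,o=tool(); R=Rn.from_quat(o['tool_rot']).as_matrix(); t=np.array(p)+R[:,2]*back
    print('TCP',np.round(t,4),'tool cm',np.round(100*R.T@(t-o['eef_pos']),2),'yaw %.1f'%-((yaw-a+90)%180-90), 'x axis',np.round(R[:,0],3),'z axis',np.round(R[:,2],3))
E
python3 - <<'E'
from h import *
go3([.5214,.2185,.042],8.3)
E
```

```text
TCP [0.5212 0.2191 0.029 ] tool cm [-0.14 -0.42 11.5 ] yaw 0.2 x axis [-0.989 -0.147  0.007] z axis [-0.014  0.047 -0.999]
```

View pics/w4.png

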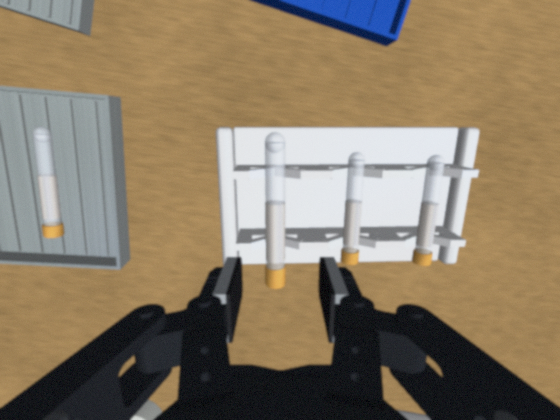

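The half-turned hand has the stock long tube between its fingers, at pixel (275, 205). The fingertips stay above the side lip. I'll descend, correcting for the slight tilt, and grip.

{"fn": "move_arm", "kwargs": {"motion": [{"x":-0.1,"y":-0.4,"z":4,"yaw":0},{"x":-0.1,"y":-0.4,"z":8,"yaw":0},{"x":-0.1,"y":-0.4,"z":10,"yaw":0},{"x":-0.1,"y":-0.4,"z":11.2,"yaw":0},{"x":-0.1,"y":-0.4,"z":11.5,"yaw":0},{"x":-0.1,"y":-0.4,"z":11.5,"yaw":0},{"x":-0.1,"y":-0.4,"z":11.5,"yaw":0}]}}

```text
clock: 13.45
eef_pos: [0.5216, 0.2198, 0.0301]
tool_rot: [-0.074, 0.997, 0.024, -0.004]
ft_force: [-0.4, 0.0, -0.1]
grip_width: 0.0386
grasp_force: 0.0
```

{"fn": "move_arm", "kwargs": {"motion": [{"x":0,"y":0,"z":0,"yaw":0},{"x":0,"y":0,"z":0,"yaw":0},{"x":0,"y":0,"z":0,"yaw":0},{"x":0,"y":0,"z":0,"yaw":0},{"x":0,"y":0,"z":0,"yaw":0}], "gripper": -1}}

```text
clock: 14.08
eef_pos: [0.5216, 0.219, 0.0298]
tool_rot: [-0.074, 0.997, 0.024, -0.004]
ft_force: [0.8, -2.9, 6.1]
grip_width: 0.0137
grasp_force: 58.6
```

{"fn": "move_arm", "kwargs": {"motion": [{"x":0,"y":0,"z":-1,"yaw":0},{"x":0,"y":0,"z":-3,"yaw":0},{"x":0,"y":0,"z":-6,"yaw":0},{"x":0,"y":0,"z":-9,"yaw":0},{"x":0,"y":0,"z":-11,"yaw":0},{"x":0,"y":0,"z":-11,"yaw":0},{"x":0,"y":0,"z":-11,"yaw":0}]}}

```text
clock: 14.95
eef_pos: [0.5215, 0.2144, 0.138]
tool_rot: [-0.074, 0.997, 0.024, -0.006]
ft_force: [0.7, 0.4, -0.2]
grip_width: 0.0133
grasp_force: 58.5
```

Run:
```python
from h import *
e,a,o=tool(); print(o['clock'],e,a,o['grip_width'],o['grasp_force'],o['tool_rot'],np.round(o['joint_pos'],2))
R=Rn.from_quat(o['tool_rot']).as_matrix(); ax=e-R[:,2]*.013
M=bot.camera_model('wrist'); bot.camera('wrist')
for d in bot.cut_out('wrist','spare_tube_center'):
    p,an,L=axis(M,d['mask'],ax[2]); print(round(d['score'],2),p,an,L,d['centre'],'grip axis pt',ax)
go3([.490,-.342,.14],5.4)
```

```text
14.95 [0.5215435  0.21438962 0.13795378] -171.46133678003952 0.013341845108599171 58.52372109889984 [-0.07432445  0.99693071  0.02389345 -0.00584339] [0.36 0.42 0.01 1.16 0.05 0.21]
0.76 [0.51165101 0.21277662] 8.404366570321786 0.11134619495548251 [246.9, 278.5] grip axis pt [0.52174114 0.21378159 0.15093805]
TCP [ 0.4898 -0.3414  0.127 ] tool cm [ 11.35 -54.47  -1.48] yaw 3.1 x axis [-0.989 -0.148  0.009] z axis [-0.016  0.046 -0.999]
```

{"fn": "move_arm", "kwargs": {"motion": [{"x":0.5,"y":-2.5,"z":0,"yaw":0},{"x":1.5,"y":-7,"z":0,"yaw":0},{"x":2.5,"y":-12,"z":0,"yaw":0},{"x":3.5,"y":-17,"z":0,"yaw":0},{"x":4.6,"y":-22,"z":0,"yaw":1},{"x":5.6,"y":-27,"z":0,"yaw":1},{"x":6.7,"y":-32,"z":-0.5,"yaw":2},{"x":7.7,"y":-37,"z":-1,"yaw":2},{"x":8.7,"y":-42,"z":-1.5,"yaw":3},{"x":9.8,"y":-47,"z":-1.5,"yaw":3.1},{"x":10.9,"y":-52,"z":-1.5,"yaw":3.1},{"x":11.3,"y":-54.5,"z":-1.5,"yaw":3.1},{"x":11.3,"y":-54.5,"z":-1.5,"yaw":3.1},{"x":11.3,"y":-54.5,"z":-1.5,"yaw":3.1},{"x":11.3,"y":-54.5,"z":-1.5,"yaw":3.1}]}}

```text
clock: 16.92
eef_pos: [0.4913, -0.3401, 0.128]
tool_rot: [-0.048, 0.999, 0.024, -0.006]
ft_force: [1.0, -0.2, -1.1]
grip_width: 0.0139
grasp_force: 58.6
```

Run:
```python
from h import *
e,a,o=tool(); print(o['clock'],e,a,o['grip_width'],o['grasp_force'],np.round(o['joint_pos'],2))
M=bot.camera_model('wrist'); im=bot.camera('wrist'); cv2.imwrite('pics/w5.png',im)
for n in ['kit_tube_a_center']:
  for d in bot.cut_out('wrist',n):
    for z in (.042,e[2]+.013): p,an,L=axis(M,d['mask'],z); print(z,round(d['score'],2),p,an,L,d['centre'])
go3([.4890,-.3415,.044],5.4)
```

```text
16.925 [ 0.49128272 -0.34010244  0.12796243] -174.4829777509928 0.013921701635801158 58.61759662628174 [-0.62  0.52  0.15  1.24  0.03 -0.72]
0.042 0.98 [ 0.48290788 -0.27629802] 5.748911848947938 0.13140416871951752 [207.5, 357.9]
0.14096242564725672 0.98 [ 0.45451713 -0.30986309] 5.7489118489479365 0.07449151113922067 [207.5, 357.9]
TCP [ 0.4888 -0.3409  0.031 ] tool cm [ 0.18 -0.5   9.72] yaw 0.1 x axis [-0.995 -0.096  0.009] z axis [-0.014  0.047 -0.999]
```

View pics/w5.png

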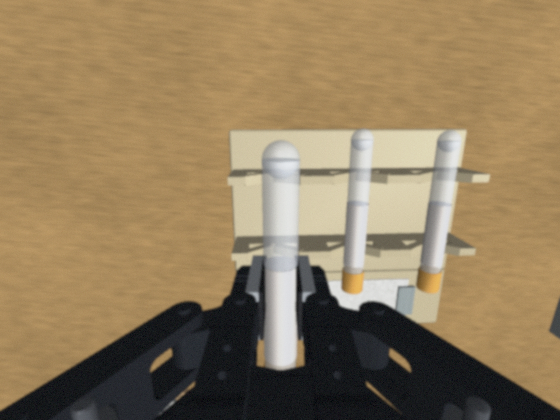

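The held tube, at pixel (281, 255), lines up with the free notch. The neighbours are at (358, 207) and (440, 207), clear of the fingers. I'll lower it now.

{"fn": "move_arm", "kwargs": {"motion": [{"x":0.2,"y":-0.2,"z":3,"yaw":0},{"x":0.2,"y":-0.4,"z":6,"yaw":0},{"x":0.2,"y":-0.5,"z":8,"yaw":0},{"x":0.2,"y":-0.5,"z":9,"yaw":0},{"x":0.2,"y":-0.5,"z":9.6,"yaw":0},{"x":0.2,"y":-0.5,"z":9.8,"yaw":0},{"x":0.2,"y":-0.5,"z":9.8,"yaw":0},{"x":0.2,"y":-0.5,"z":9.8,"yaw":0}]}}

```text
clock: 18.02
eef_pos: [0.4888, -0.3422, 0.0308]
tool_rot: [-0.047, 0.999, 0.024, -0.005]
ft_force: [-0.4, 0.8, 0.5]
grip_width: 0.014
grasp_force: 58.6
```

Run:
```python
from h import *
e,a,o=tool(); print(o['clock'],e,a,o['ft_force'],o['grasp_force'])
go3([.4890,-.3412,.042],5.4)
```

```text
18.025 [ 0.48877282 -0.34223393  0.03077093] -174.57562493159372 [-0.4249335   0.78135691  0.54705092] 58.649325370788574
TCP [ 0.4888 -0.3406  0.029 ] tool cm [-0.02  0.15  0.18] yaw 0.0 x axis [-0.995 -0.095  0.008] z axis [-0.012  0.046 -0.999]
```

{"fn": "move_arm", "kwargs": {"motion": [{"x":0,"y":0.1,"z":0.1,"yaw":0},{"x":0,"y":0.1,"z":0.15,"yaw":0},{"x":0,"y":0.1,"z":0.15,"yaw":0}]}}

```text
clock: 18.4
eef_pos: [0.4889, -0.3414, 0.0299]
tool_rot: [-0.047, 0.999, 0.023, -0.005]
ft_force: [-0.0, 1.4, 5.9]
grip_width: 0.0139
grasp_force: 59.3
```

{"fn": "move_arm", "kwargs": {"motion": [{"x":0,"y":0,"z":0,"yaw":0},{"x":0,"y":0,"z":0,"yaw":0},{"x":0,"y":0,"z":0,"yaw":0},{"x":0,"y":0,"z":0,"yaw":0},{"x":0,"y":0.1,"z":-2,"yaw":0},{"x":0,"y":0.3,"z":-6,"yaw":0},{"x":0,"y":0.5,"z":-11,"yaw":0},{"x":0,"y":0.5,"z":-14,"yaw":0},{"x":0,"y":0.5,"z":-14,"yaw":0},{"x":0,"y":0.5,"z":-14,"yaw":0}], "gripper": -0.15}}

```text
clock: 19.65
eef_pos: [0.4892, -0.3422, 0.1677]
tool_rot: [-0.047, 0.999, 0.024, -0.006]
ft_force: [-0.3, 0.3, -0.5]
grip_width: 0.0363
grasp_force: 0.0
```

Run:
```python
from h import *
e,a,o=tool(); print(o['clock'],e,o['grip_width'])
for c in ['wrist','top']:
    M=bot.camera_model(c); im=bot.camera(c); cv2.imwrite(f'pics/{c}6.png',im)
    for n,z in [('kit_tube_a_center',.042),('short_tube_center',.013)]:
        for d in bot.cut_out(c,n): print(c,n,round(d['score'],2),*[np.round(q,4) for q in axis(M,d['mask'],z)],np.round(d['centre']))
w=cv2.imread('pics/wrist6.png'); t=cv2.imread('pics/top6.png')[120:280,150:440]
cv2.imwrite('pics/f6.png',np.hstack([cv2.resize(w,(400,300)),cv2.resize(t,(400,300))]))
```

```text
19.65 [ 0.48918639 -0.34223939  0.16769523] 0.03632667265873273
wrist kit_tube_a_center 0.61 [ 0.4805 -0.2764] 5.927 0.1265 [198. 349.]
wrist kit_tube_a_center 0.36 [ 0.4773 -0.2117] 5.8569 0.1302 [202. 417.]
top kit_tube_a_center 0.67 [ 0.4841 -0.2759] 5.9773 0.1253 [203. 381.]
top short_tube_center 0.51 [0.5301 0.023 ] 4.2171 0.0942 [183. 270.]
```

View pics/f6.png

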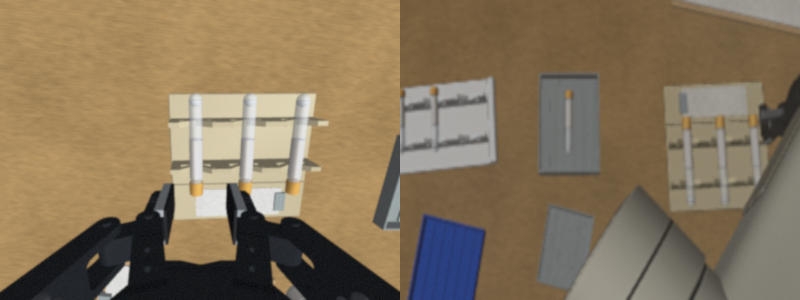

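All three long tubes lie parallel in the kit notches, at left-panel columns 196, 248 and 300. The short tube rests in the dish at (568, 120), and the arm is clear of everything. I'm handing in.

```bash
python3 -c "
from workcell import bot
print(bot.job_done())"
```

```text
the job is handed in; nothing more can be done
None
```

I've handed the job in at about 20 s on the clock: the short tube lies in the large grey dish, and the stock long tube is seated in the freed kit notch. The last pictures show both tubes in place and the other two kit tubes where they were; the hand-in call returned no verdict.

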